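# Set up a slate on the breakfast cheese counter

### The job

Set up the cheese display: the thin slate lies sunk in the groove of the wooden riser, so slide it out over the groove's open end until you can grip its overhanging end, lift it off and lay it flat and centred across the round marble stand. Then stand the grey goat-cheese log and the small amber jar upright on the slate, side by side, one on each half, in either order. Set things down rather than dropping them, leave the yoghurt pot, the cheese block and the milk bottle where they are, and let go of everything at the end.

Things in the scene. Friction and masses are not known exactly. Their poses are not given: they have to be found in the camera images.
- riser: Wooden block, fixed, 250 long (x) x 100 wide (y) x 52 high. Origin: centre of its underside. A groove 61 wide, 8 deep (floor 44 above the origin) runs along x in the middle of its top, open at the -x end (x = -125), closed at the +x end by a stop 8 thick, as high as the sides (inner face x = +117). Its -x axis points roughly to world -y.
- slate: Thin dark slate, 150 long (x) x 56 wide (y) x 6 thick (z), about 0.14 kg (varies). Origin: centre of its underside. Starts flat on the groove floor, its axes along the riser's, 2.5 play each side, top 2 below the riser's top. 50 to 80 of empty groove lie between its +x end and the stop; its -x end is 12 to 42 short of the open end. It topples off if its middle passes the riser's end.
- stand: Round white marble pedestal, fixed, 50 high; flat top of 84 diameter, waist 56, foot of 96 diameter (foot 7 high). Origin: centre of its underside. The slate laid centrally across it sticks out 33 at both ends.
- cheese: Upright grey ash-coated goat-cheese log, firm, 40 diameter, 60 high, about 0.10 kg (may vary). Origin: centre of its underside; z is its long axis.
- jar: Small amber glass jar with a brass-coloured lid, 44 diameter, 55 high, about 0.11 kg. Origin: centre of its underside, z up.
- pot: Bystander: white yoghurt pot, 68 diameter at the top, 66 high. Origin: centre of its underside.
- block: Bystander: pale yellow block of hard cheese, 60 x 100 x 45 high. Origin: centre of its underside.
- milk: Bystander: white milk bottle, 70 diameter, 170 high. Origin: centre of its underside.
There are look-alikes about, which are no part of the job. Leave any green or turquoise look-alike of the stand alone.

How it is judged (in metres and radians):
On the way, in this order (a step that is already met when the one before it is completed fails the run):
1. the slate, still lying flat in the groove, sticks out at least 30 mm beyond the riser's open end (x of slate in the frame of riser below -0.08 m and z of slate in the frame of riser between 0.04 and 0.048 m and angle between slate's own z axis and vertical below 0.06 rad), for 0.2 s.
2. the slate is gripped and lifted at least 20 mm off the riser (height (world z) of slate above 0.072 m and contact force between the fingers and slate above 0.5 N and contact force between slate and riser below 0.05 N), for 0.1 s.
3. the slate lies flat on the stand, its middle within 25 mm of the stand's, released (horizontal distance between slate and stand below 0.025 m and height (world z) of slate between 0.046 and 0.055 m and angle between slate's own z axis and vertical below 0.07 rad and contact force between the fingers and slate below 0.05 N and contact force between slate and stand above 0.3 N), for 0.3 s.
4. the cheese or the jar stands upright on the slate, released (((x of cheese in the frame of slate between -0.07 and 0.07 m and y of cheese in the frame of slate between -0.026 and 0.026 m and z of cheese in the frame of slate between 0.003 and 0.01 m and angle between cheese's own z axis and vertical below 0.12 rad and contact force between the fingers and cheese below 0.05 N and contact force between cheese and slate above 0.2 N) or (x of jar in the frame of slate between -0.07 and 0.07 m and y of jar in the frame of slate between -0.026 and 0.026 m and z of jar in the frame of slate between 0.003 and 0.01 m and angle between jar's own z axis and vertical below 0.12 rad and contact force between the fingers and jar below 0.05 N and contact force between jar and slate above 0.2 N))), for 0.2 s.
5. both stand upright on the slate, released (x of cheese in the frame of slate between -0.07 and 0.07 m and y of cheese in the frame of slate between -0.026 and 0.026 m and z of cheese in the frame of slate between 0.003 and 0.01 m and angle between each of cheese, jar's own z axis and vertical below 0.12 rad and contact force between the fingers and cheese below 0.05 N and contact force between each of cheese, jar and slate above 0.2 N and x of jar in the frame of slate between -0.07 and 0.07 m and y of jar in the frame of slate between -0.026 and 0.026 m and z of jar in the frame of slate between 0.003 and 0.01 m and contact force between the fingers and jar below 0.05 N), for 0.2 s.
At the end, for the whole second after the job is handed in: Slate flat (within 4 deg) on the stand, middles within 25 mm; cheese and jar upright (within 7 deg) on it, one on each half of its length, centres within 70 mm of its middle lengthwise and 26 mm crosswise; all released and at rest (all of step 5 and horizontal distance between slate and stand below 0.025 m and height (world z) of slate between 0.046 and 0.055 m and angle between slate's own z axis and vertical below 0.07 rad and contact force between the fingers and slate below 0.05 N and linear speed of each of slate, cheese, jar below 0.02 m/s and ((x of cheese in the frame of slate below 0 m and x of jar in the frame of slate above 0 m) or (x of cheese in the frame of slate above 0 m and x of jar in the frame of slate below 0 m))); the robot touches nothing.
It fails at once if the slate, the cheese or the jar is dropped (falls freely from about 20 mm or more) ((linear speed of slate above 0.6 m/s and contact force between each of the arm, the fingers and slate below 0.05 N) or (linear speed of cheese above 0.6 m/s and contact force between each of the arm, the fingers and cheese below 0.05 N) or (linear speed of jar above 0.6 m/s and contact force between each of the arm, the fingers and jar below 0.05 N)).
It fails at once if a bystander (pot, block or milk bottle) is moved by more than 25 mm (distance of any of pot, block, milk from where it was at the start of the episode above 0.025 m).
It also fails if it takes over 72 s, if anything falls off the work surface, if the arm or the gripper's body presses on something with over 40 N, if the wrist force passes 120 N, or if a joint passes its speed limit or range.

### The arm

A 7-joint arm with a two-finger parallel gripper is mounted at the origin on the work surface. World frame = base frame: x ahead of the robot, y to its left, z up, the work surface at z = 0. Lengths are in m, angles in degrees, forces in N, time in s.
With the tool pointing down it reaches from about 0.4 to 0.875 m from the base axis. Payload 6.5 kg.
Tool frame: the origin (TCP) lies at the very end of the fingers, on their centre line; the grasp point (between the pads) lies 19 mm behind it; z points along the fingers, x is the direction in which the jaws open and shut, and the axes are right-handed (so a half turn about z gives the same grasp; the last joint's range is limited). The gripper opens to 85 mm and grips with 20 to 120 N. Pads are 22 mm wide; open, the fingers measure 114 mm over their backs; the gripper's body (76 mm by 85 mm) begins 54 mm behind the grasp point. The pads swing forward as they close: fully open they stand 13 mm farther back than shut.
Start: joints at [-3.793, 30.733, -0.252, 88.115, 0.149, 61.152, -4.079], TCP at [0.65, -0, 0.197] pointing down, gripper open.
Joint ranges: [-154.64, 154.64], [-21.42, 123.67], [-72.66, 72.17], [13.99, 137.28], [-74.86, 254.86], [10.95, 109.41], [-158.01, 158.01]. Speed limits (degrees/s): [136.94, 136.94, 180, 180, 180, 180, 180].

### API

Orientations are given as [roll, pitch, yaw] about the fixed x, y, z axes, in that order (R = Rz(yaw) Ry(pitch) Rx(roll)).
In Python, from rig import manip gives the robot as it stands.
- The arm moves only by the tool jog_arm, never from a script. Its argument "steps" is a list of rows, each a list of 3 entries, a list of its own where there are three numbers: the opening, from 0 (shut) to 1 (fully open), then the shift along the world's x, y, z in m, then the turn about the world's z in rad. In form: [[gripper, [dx, dy, dz], yaw], ...]. A call has 1 to 8 rows; each row is the pose to reach, as a shift and turn from the pose commanded when the call began; what a row does not reach only later rows make up. A row lasts 1/12 s, in which the tool goes at most 41.7 mm and 7.16 degrees, less where a joint would pass 70% of its speed; a pose out of reach is approached as far as the arm can. A call with a gripper value outside its range is refused whole. The fingers move at their own pace and stop on an object; "grip_force" is the grip in N (left out, the last holds). Time passes only in rows, so rows that repeat a pose let the fingers close. It gives the time, the measured TCP pose, the force and the opening at its end, in the units of the state.
- manip.get_obs(): the state, without advancing time (a new reading comes with each control period).
- manip.read_camera(name): name is "scene" or "side" or "wrist"; returns a dict with "frame" (384x512x3 uint8, red, green, blue), "range_z" (384x512 float32, m along the optical axis (not along the pixel's ray), 0 where there is no reading), "K" (3x3 intrinsics, pixels), "origin" and "attitude" of the camera in the world. Camera axes: x right, y down, z forward; pixel columns grow to the right and rows downward; lengths in m; the calibration is good to about 2 mm. A picture is of the moment at which its call begins.
- manip.hand_in(): hands the job in, once; it reports no verdict.
The state is a dict: "t": time; "joint_positions": joint angles; "joint_vel": joint speeds; "joint_efforts": joint torques, N m; "position": TCP position; "tcp_rot": TCP orientation; "wrist_force": force on the tool from outside, world axes, zero at the start; "torque": the same for the moment, N m; "grip_width": opening from 0.0 (shut) to 1.0 (fully open).
Only numpy, scipy, OpenCV 4.12 (cv2) and the standard library are available. Lean on these libraries where they do the work, as an engineer would, in place of code of your own. Each camera call takes 0.05 s, during which the arm holds its last target. There are 200 camera calls.

## Working session

There is one attempt and no reset: what is moved stays moved. The work goes in short steps, Python scripts to look and compute and a tool call to move; the robot and the scene stay as the last step left them, time stands still between calls to the robot, and variables do not carry over. Pictures are saved under pics/ and viewed, about 8 in all and at most 12, crops included, and the job is handed in when it is done.

Besides the shell and the picture viewer there is one more tool, called after ">>>" by a JSON object that holds its "op" and its "data". jog_arm: Moves the arm, as the interface text tells. Its arguments: {"type":"object","properties":{"steps":{"type":"array","items":{"type":"array"}},"grip_force":{"type":"number"}},"required":["steps"]}

```bash
ls; mkdir -p pics; cat > h.py <<'E'
import numpy as np, cv2
from rig import manip
def cam(n,save=None):
    c=manip.read_camera(n)
    if save: cv2.imwrite('pics/'+save,c['frame'][:,:,::-1])
    return c
def Rm(c):
    a=np.array(c['attitude'],float)
    if a.shape==(3,3): return a
    if a.size==4: raise Exception(a)
    from scipy.spatial.transform import Rotation as R
    return R.from_euler('xyz',a,degrees=True).as_matrix()
def ray(c,uv,z):
    uv=np.atleast_2d(uv).astype(float); K=np.array(c['K'])
    d=np.c_[(uv[:,0]-K[0,2])/K[0,0],(uv[:,1]-K[1,2])/K[1,1],np.ones(len(uv))]@Rm(c).T
    o=np.array(c['origin']); return o+d*((z-o[2])/d[:,2])[:,None]
def cloud(c):
    K=np.array(c['K']);Z=c['range_z'];v,u=np.mgrid[:Z.shape[0],:Z.shape[1]]
    P=np.stack([(u-K[0,2])/K[0,0]*Z,(v-K[1,2])/K[1,1]*Z,Z],-1)@Rm(c).T+np.array(c['origin'])
    P[Z==0]=np.nan; return P
E
python3 - <<'E'
from h import *
cs=[cam(n) for n in('scene','side','wrist')]
for c in cs: print(c['origin'],c['attitude'],c['K'][0][0])
print(manip.get_obs())
cv2.imwrite('pics/a.png',cs[0]['frame'][:,:,::-1])
cv2.imwrite('pics/b.png',np.hstack([cv2.resize(c['frame'],(400,300)) for c in cs[1:]])[:,:,::-1])
E
```

```text
pics
[ 1.17070951 -0.13617978  1.02288191] [-1.47796497e+02  1.84962270e-02  8.23916943e+01] 450.81385168361544
[0.137185   0.44768524 0.70751255] [-1.33916183e+02  3.90091340e-02 -1.39044624e+02] 355.4312965727013
[0.64976015 0.07296784 0.37323368] [ 1.63216512e+02  9.70433813e-02 -1.84832137e-02] 304.1381759686941
{'t': 0.15, 'joint_positions': array([-3.79206764, 30.76864912, -0.25336244, 88.15583356,  0.14895199,
       61.15221466, -4.08183649]), 'joint_vel': array([ 0.03109384, -0.16132695,  0.0188578 , -0.20719204, -0.03761337,
        0.00157638,  0.02201562]), 'joint_efforts': array([ 1.61238928e-03, -5.83780539e+01,  1.04997531e+00, -2.59348226e+01,
        1.25170653e-02,  6.47799578e-03, -7.88314480e-06]), 'position': array([ 6.49481714e-01, -3.18301404e-05,  1.96314503e-01]), 'tcp_rot': array([ 1.79993807e+02,  7.61223596e-02, -3.30006622e-05]), 'wrist_force': array([-0.93099183,  0.30917366, -0.04907946]), 'torque': array([-0.03368511,  0.04158067, -0.01541146]), 'grip_width': 0.9979137724398444}
```

View pics/a.png

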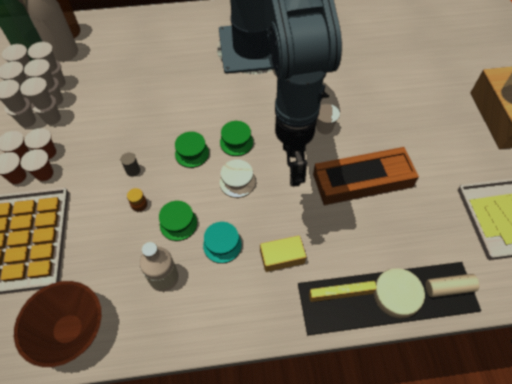

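View pics/b.png

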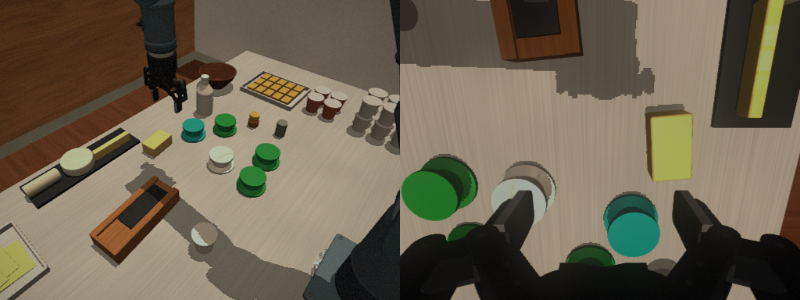

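Scene view: the riser is at about (365,175) with its open end to the left. Stand candidates are white (237,178), green (236,138), (191,149) and (177,220), and turquoise (222,241); only the white one fits. The grey log (130,163) and amber jar (137,199) each appear once. The white item at (327,115) is the pot. Next I'll confirm with a crop and measure.

```bash
python3 - <<'E'
from h import *
s=cam('scene');d=cam('side')
f=s['frame'];cv2.imwrite('pics/c.png',cv2.resize(f[110:270,100:430],None,fx=2.4,fy=2.4,interpolation=cv2.INTER_CUBIC)[:,:,::-1])
for nm,c in(('scene',s),('side',d)):
    P=cloud(c);hsv=cv2.cvtColor(c['frame'],cv2.COLOR_RGB2HSV)
    ok=(P[...,2]>0.025)&(P[...,2]<0.25)&(P[...,0]>0.3)&(P[...,0]<0.95)&(np.abs(P[...,1])<0.5)
    n,l,st,_=cv2.connectedComponentsWithStats(ok.astype(np.uint8))
    print(nm)
    for i in range(1,n):
        if st[i,4]<60: continue
        m=l==i;q=P[m];zt=np.percentile(q[:,2],95)
        t=q[q[:,2]>zt-0.006]
        (cx,cy),r=cv2.minEnclosingCircle(t[:,:2].astype(np.float32))
        print(st[i,:5],'ztop %.3f'%zt,'circ %.3f %.3f r %.3f'%(cx,cy,r),'rect',[np.round(a,3) for a in cv2.minAreaRect(t[:,:2].astype(np.float32))],'hsv',np.median(hsv[m],0))
E
```

```text
scene
[317 104  23  26 449] ztop 0.068 circ 0.366 0.163 r 0.035 rect [array([0.368, 0.168]), array([0.056, 0.068]), np.float64(68.891)] hsv [ 17.  63. 134.]
[221 121  31  26 625] ztop 0.052 circ 0.388 -0.097 r 0.044 rect [array([ 0.388, -0.097]), array([0.083, 0.083]), np.float64(51.801)] hsv [ 64. 196. 125.]
[175 132  31  26 654] ztop 0.052 circ 0.410 -0.225 r 0.043 rect [array([ 0.409, -0.223]), array([0.082, 0.083]), np.float64(84.938)] hsv [ 64. 196. 125.]
[ 314  147  106   54 3604] ztop 0.054 circ 0.559 0.227 r 0.134 rect [array([0.559, 0.226]), array([0.104, 0.252]), np.float64(5.129)] hsv [ 12. 192.  84.]
[121 153  18  20 258] ztop 0.061 circ 0.443 -0.387 r 0.021 rect [array([ 0.444, -0.386]), array([0.04 , 0.036]), np.float64(41.025)] hsv [ 18.  62. 106.]
[221 160  32  29 728] ztop 0.052 circ 0.520 -0.108 r 0.043 rect [array([ 0.52 , -0.109]), array([0.081, 0.085]), np.float64(83.007)] hsv [ 46.  25. 194.]
[127 188  19  20 269] ztop 0.056 circ 0.555 -0.368 r 0.021 rect [array([ 0.555, -0.369]), array([0.038, 0.039]), np.float64(55.38)] hsv [ 22. 186. 173.]
[159 201  35  31 85
[... 2365 characters left out ...]
t [array([ 0.52 , -0.108]), array([0.083, 0.083]), np.float64(3.396)] hsv [ 38.  34. 189.]
[306 212  35  29 774] ztop 0.052 circ 0.388 -0.096 r 0.043 rect [array([ 0.387, -0.096]), array([0.082, 0.084]), np.float64(20.94)] hsv [ 63. 165. 126.]
[ 27 215  51  37 775] ztop 0.051 circ 0.875 0.347 r 0.055 rect [array([0.879, 0.347]), array([0.109, 0.029]), np.float64(89.986)] hsv [ 20.  73. 156.]
[ 113  224  116  109 5311] ztop 0.054 circ 0.560 0.227 r 0.134 rect [array([0.559, 0.227]), array([0.103, 0.251]), np.float64(4.932)] hsv [ 13. 171.  91.]
[244 284  34  38 966] ztop 0.068 circ 0.367 0.164 r 0.035 rect [array([0.367, 0.164]), array([0.066, 0.067]), np.float64(38.979)] hsv [ 18.  61. 133.]
```

View pics/c.png

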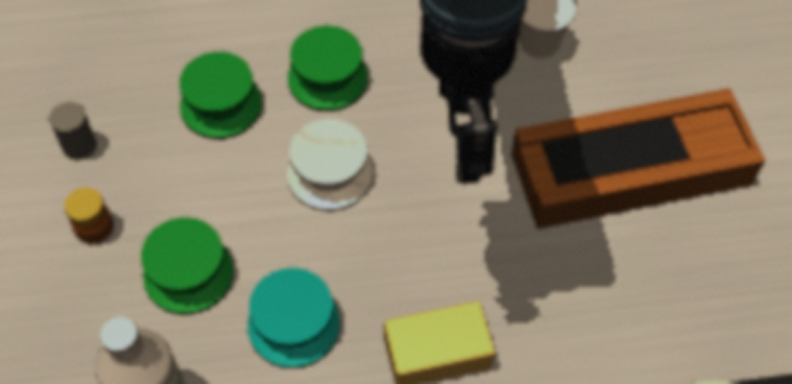

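All sizes match the given ones (stand top 0.052, r 0.043, against 0.050 and 0.042). The crop shows the white stand among the green and turquoise look-alikes, and the slate in the groove with its empty part towards the right (+y). Next I'll locate the slate's ends in both views.

```bash
cat >> h.py <<'E'
RC=np.array([.559,.227]);A=np.radians(95.0);U=np.array([np.cos(A),np.sin(A)]);V=np.array([-U[1],U[0]])
def slate(n,c=None,lim=.2):
    c=c or cam(n);P=cloud(c);hsv=cv2.cvtColor(c['frame'],cv2.COLOR_RGB2HSV)
    q=P[...,:2]-RC;x=q@U;y=q@V
    m=(abs(x)<lim)&(abs(y)<.033)&(hsv[...,2]<60)&(hsv[...,1]<130)&(P[...,2]>.042)&(P[...,2]<.06)
    n,l,st,_=cv2.connectedComponentsWithStats(m.astype(np.uint8));i=1+st[1:,4].argmax();m=l==i
    v,u=np.nonzero(m);w=ray(c,np.c_[u,v],.05)[:,:2]-RC;r=np.c_[w@U,w@V]
    k=cv2.minAreaRect((w+RC).astype(np.float32))
    return st[i],np.round(np.percentile(r,[.5,99.5],axis=0),4).tolist(),np.median(P[m][:,2]),k
E
python3 - <<'E'
from h import *
for n in('scene','side'): print(slate(n))
E
```

```text
(array([327, 159,  59,  27, 955], dtype=int32), [[-0.1006, -0.0246], [0.0436, 0.0282]], np.float64(0.04920387295827355), ((0.5594115853309631, 0.19837898015975952), (0.053335197269916534, 0.14590561389923096), 5.395130157470703))
(array([ 150,  236,   65,   57, 1406], dtype=int32), [[-0.1002, -0.0275], [0.0475, 0.0278]], np.float64(0.05040579755155483), ((0.561942994594574, 0.20078104734420776), (0.05652023106813431, 0.15059201419353485), 5.237349510192871))
```

>>> {"op": "jog_arm", "data": {"steps": [[0, [-0.02, 0.04, 0], 0.02], [0, [-0.04, 0.08, 0], 0.04], [0, [-0.06, 0.12, 0], 0.06], [0, [-0.07, 0.16, 0], 0.087], [0, [-0.08, 0.2, 0], 0.087], [0, [-0.09, 0.24, 0], 0.087], [0, [-0.098, 0.28, 0], 0.087], [0, [-0.098, 0.312, 0], 0.087]], "grip_force": 60}}

```text
t: 1.02
position: [0.5501, 0.3147, 0.1973]
tcp_rot: [-180.0, 0.0, 5.1]
wrist_force: [0.5, 0.5, 0.2]
grip_width: 0.006
```

>>> {"op": "jog_arm", "data": {"steps": [[0, [0, 0, -0.03], 0], [0, [0, 0, -0.06], 0], [0, [0, 0, -0.08], 0], [0, [0, 0, -0.1], 0], [0, [0, 0, -0.115], 0], [0, [0, 0, -0.12], 0], [0, [0, 0, -0.12], 0], [0, [0, 0, -0.12], 0]]}}

```text
t: 1.68
position: [0.5524, 0.3122, 0.0776]
tcp_rot: [-180.0, -0.0, 5.0]
wrist_force: [0.3, 0.0, 0.5]
grip_width: -0.002
```

>>> {"op": "jog_arm", "data": {"steps": [[0, [0, 0, -0.01], 0], [0, [0, 0, -0.018], 0], [0, [0, 0, -0.024], 0], [0, [0, 0, -0.028], 0], [0, [0, 0, -0.031], 0], [0, [0, 0, -0.031], 0], [0, [0, 0, -0.031], 0]]}}

```text
t: 2.27
position: [0.5519, 0.312, 0.0459]
tcp_rot: [180.0, 0.0, 5.0]
wrist_force: [0.6, -0.3, 0.3]
grip_width: -0.003
```

```bash
python3 - <<'E'
from h import *
c=cam('side');cv2.imwrite('pics/d.png',cv2.resize(c['frame'][170:360,80:330],None,fx=3,fy=3)[:,:,::-1]);print(manip.get_obs()['position'])
E
```

```text
[0.55214415 0.31209633 0.0461314 ]
```

View pics/d.png

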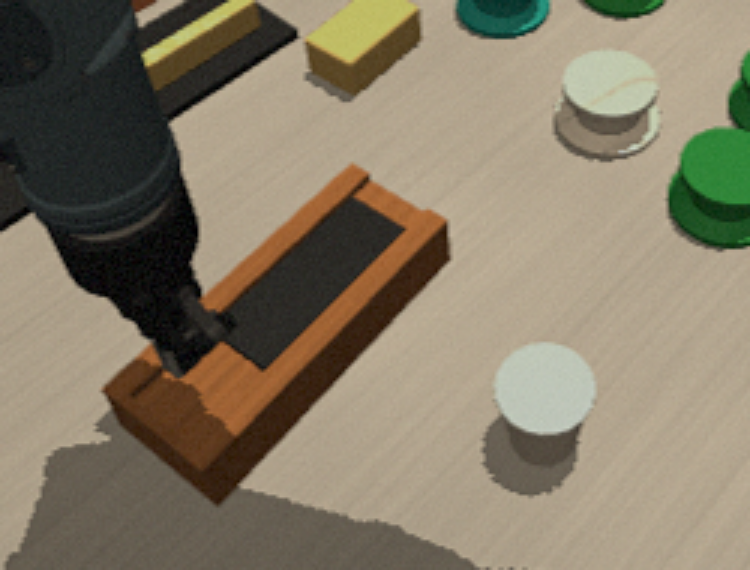

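The shut fingertips are in the groove behind the slate's +x end (crop 200,345), touching nothing. Pushing along the groove.

>>> {"op": "jog_arm", "data": {"steps": [[0, [0.0005, -0.006, 0], 0], [0, [0.001, -0.012, 0], 0], [0, [0.0016, -0.018, 0], 0], [0, [0.0021, -0.024, 0], 0], [0, [0.0026, -0.03, 0], 0], [0, [0.0031, -0.036, 0], 0], [0, [0.0037, -0.042, 0], 0], [0, [0.0042, -0.048, 0], 0]]}}

```text
t: 2.98
position: [0.5563, 0.2633, 0.046]
tcp_rot: [180.0, -0.0, 5.0]
wrist_force: [-0.2, 0.1, 1.3]
grip_width: 0.0
```

>>> {"op": "jog_arm", "data": {"steps": [[0, [0.0005, -0.006, 0], 0], [0, [0.001, -0.012, 0], 0], [0, [0.0015, -0.017, 0], 0], [0, [0.0019, -0.022, 0], 0], [0, [0.0023, -0.026, 0], 0], [0, [0.0026, -0.03, 0], 0], [0, [0.0026, -0.03, 0], 0], [0, [0.0026, -0.03, 0], 0]]}}

```text
t: 3.65
position: [0.5588, 0.2339, 0.046]
tcp_rot: [-180.0, 0.0, 5.0]
wrist_force: [0.3, 0.2, -0.1]
grip_width: 0.005
```

```bash
python3 - <<'E'
from h import *
for n in('scene','side'): print(slate(n))
E
```

```text
(array([327, 161,  59,  25, 898], dtype=int32), [[-0.1007, -0.0247], [0.0439, 0.0282]], np.float64(0.04919491980027402), ((0.5593860745429993, 0.19897067546844482), (0.05393838882446289, 0.1469949334859848), 5.094389915466309))
(array([ 150,  236,   65,   57, 1244], dtype=int32), [[-0.0997, -0.0268], [0.0476, 0.0278]], np.float64(0.050367673925856726), ((0.5613759756088257, 0.20109619200229645), (0.05544833838939667, 0.1487945020198822), 5.237349510192871))
```

```bash
python3 - <<'E'
from h import *
c=cam('side');s=cam('scene')
a=cv2.resize(c['frame'][200:330,100:240],(431,400));b=cv2.resize(s['frame'][140:210,300:420],(369*400//215//1,400))
cv2.imwrite('pics/e.png',np.hstack([a,b])[:,:790,::-1])
o=manip.get_obs();print(o['position'],o['wrist_force'])
P=cloud(c);q=P[...,:2]-RC;x=q@U;y=q@V
for w,(lo,hi) in {'floor':(.06,.11),'slate':(-.09,-.03)}.items():
    m=(x>lo)&(x<hi)&(abs(y)<.02)&(P[...,2]<.06);print(w,np.nanmedian(P[m][:,2]),m.sum())
m=(abs(y)>.036)&(abs(y)<.047)&(abs(x)<.1)&(P[...,2]<.06)&(P[...,2]>.03);print('side',np.median(P[m][:,2]))
E
```

```text
[0.55868064 0.23452066 0.04601358] [-0.18313463 -0.05092736  0.0101139 ]
floor 0.04452251330696422 435
slate 0.05031216502206065 336
side 0.05248610562204231
```

View pics/e.png

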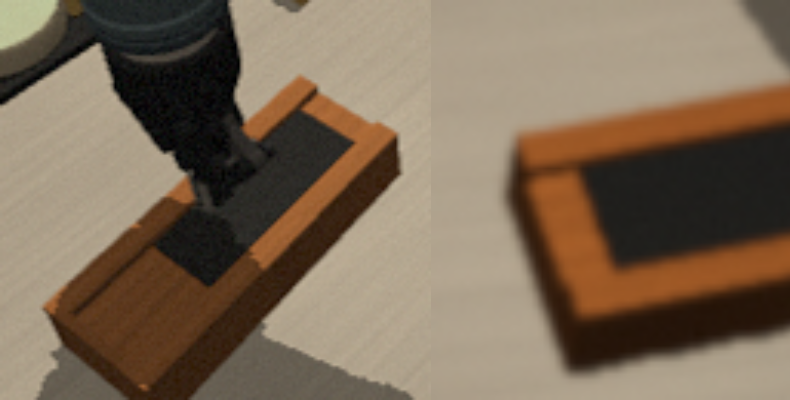

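The slate has not moved: the fingertips slid over it, though the TCP reads 0.046. I'll find the true contact height by lowering in small steps and watching the force.

>>> {"op": "jog_arm", "data": {"steps": [[0, [0, 0, -0.001], 0], [0, [0, 0, -0.001], 0], [0, [0, 0, -0.001], 0]]}}

```text
t: 4.1
position: [0.5587, 0.2341, 0.0449]
tcp_rot: [180.0, 0.0, 5.0]
wrist_force: [-0.3, 0.2, -0.5]
grip_width: -0.003
```

>>> {"op": "jog_arm", "data": {"steps": [[0, [0, 0, -0.001], 0], [0, [0, 0, -0.001], 0], [0, [0, 0, -0.001], 0]]}}

```text
t: 4.35
position: [0.5588, 0.234, 0.0439]
tcp_rot: [180.0, 0.0, 5.0]
wrist_force: [0.3, -0.2, 0.3]
grip_width: -0.0
```

>>> {"op": "jog_arm", "data": {"steps": [[0, [0, 0, -0.001], 0], [0, [0, 0, -0.001], 0], [0, [0, 0, -0.001], 0]]}}

```text
t: 4.6
position: [0.5588, 0.234, 0.0429]
tcp_rot: [180.0, 0.0, 5.0]
wrist_force: [0.4, -0.5, -0.3]
grip_width: 0.001
```

```bash
python3 - <<'E'
from h import *
w=cam('wrist');c=cam('side');s=cam('scene')
a=cv2.resize(w['frame'],(426,320));b=cv2.resize(c['frame'][220:320,110:230],(374,320),interpolation=cv2.INTER_CUBIC)
cv2.imwrite('pics/f.png',np.clip(np.hstack([a,b]).astype(float)*1.6,0,255)[:,:,::-1])
for n,k in(('side',c),('wrist',w),('scene',s)):
    P=cloud(k);t=np.array(manip.get_obs()['position'][:2]);q=P[...,:2]-t
    m=(np.abs(q[...,0])<.05)&(np.abs(q[...,1])<.03)&(P[...,2]>.056)&(P[...,2]<.1)
    z=P[m]; print(n,len(z)); 
    if len(z):
        o=np.argsort(z[:,2])[:8];print(np.round(z[o],3).tolist())
E
```

```text
side 54
[[0.553, 0.241, 0.078], [0.553, 0.244, 0.078], [0.553, 0.243, 0.081], [0.558, 0.246, 0.083], [0.561, 0.247, 0.084], [0.552, 0.246, 0.085], [0.552, 0.243, 0.085], [0.547, 0.233, 0.086]]
wrist 938
[[0.556, 0.243, 0.08], [0.563, 0.244, 0.081], [0.557, 0.244, 0.081], [0.558, 0.244, 0.081], [0.559, 0.244, 0.081], [0.555, 0.244, 0.082], [0.56, 0.244, 0.082], [0.563, 0.245, 0.082]]
scene 42
[[0.514, 0.207, 0.056], [0.564, 0.229, 0.077], [0.566, 0.231, 0.08], [0.566, 0.225, 0.081], [0.563, 0.226, 0.081], [0.554, 0.225, 0.082], [0.558, 0.224, 0.083], [0.564, 0.228, 0.083]][ WARN:0@3.015] global loadsave.cpp:1063 imwrite_ Unsupported depth image for selected encoder is fallbacked to CV_8U.
```

View pics/f.png

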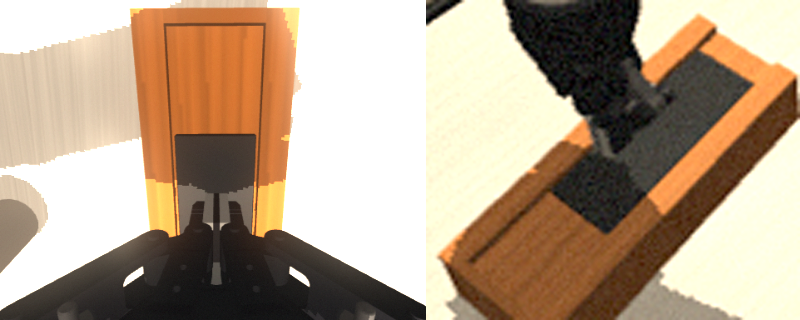

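The wrist and side views show the shut fingers clearly above the slate. Their lowest depth points are at z≈0.078 while the TCP reads 0.043, so the shut tips sit about 30 mm higher than the TCP suggests. I'll go back behind the slate and feel for the groove floor.

>>> {"op": "jog_arm", "data": {"steps": [[0, [-0.003, 0.035, 0], 0], [0, [-0.0068, 0.078, 0], 0], [0, [-0.0068, 0.078, 0], 0], [0, [-0.0068, 0.078, -0.005], 0], [0, [-0.0068, 0.078, -0.01], 0], [0, [-0.0068, 0.078, -0.015], 0], [0, [-0.0068, 0.078, -0.015], 0]]}}

```text
t: 5.33
position: [0.5515, 0.3095, 0.0264]
tcp_rot: [179.9, 0.1, 4.9]
wrist_force: [-0.1, 0.3, 0.1]
grip_width: 0.002
```

```bash
python3 - <<'E'
from h import *
for n in ('side','scene','wrist'):
    k=cam(n);P=cloud(k);t=np.array(manip.get_obs()['position']);q=P[...,:2]-t[:2]
    m=(np.abs(q[...,0])<.03)&(np.abs(q[...,1])<.03)&(P[...,2]>.048)&(P[...,2]<.1)
    z=P[m];o=np.argsort(z[:,2])[:10];print(n,t,np.round(z[o],3).tolist())
E
```

```text
side [0.55180302 0.30985928 0.02694727] [[0.543, 0.305, 0.048], [0.581, 0.322, 0.048], [0.58, 0.332, 0.049], [0.581, 0.324, 0.05], [0.581, 0.336, 0.051], [0.58, 0.339, 0.051], [0.582, 0.328, 0.051], [0.523, 0.287, 0.051], [0.581, 0.334, 0.051], [0.581, 0.331, 0.052]]
scene [0.55213861 0.31038465 0.02749968] [[0.554, 0.305, 0.048], [0.571, 0.314, 0.048], [0.58, 0.332, 0.048], [0.535, 0.289, 0.048], [0.53, 0.293, 0.049], [0.581, 0.318, 0.049], [0.569, 0.319, 0.049], [0.581, 0.34, 0.049], [0.581, 0.31, 0.05], [0.582, 0.315, 0.05]]
wrist [0.55230967 0.31088828 0.02786157] [[0.579, 0.336, 0.048], [0.523, 0.283, 0.048], [0.581, 0.313, 0.048], [0.523, 0.284, 0.048], [0.581, 0.313, 0.048], [0.58, 0.324, 0.048], [0.58, 0.333, 0.048], [0.523, 0.282, 0.048], [0.582, 0.311, 0.048], [0.581, 0.323, 0.048]]
```

>>> {"op": "jog_arm", "data": {"steps": [[0, [0, 0, -0.003], 0], [0, [0, 0, -0.006], 0], [0, [0, 0, -0.006], 0]]}}

```text
t: 5.73
position: [0.5517, 0.3117, 0.0214]
tcp_rot: [180.0, 0.0, 5.0]
wrist_force: [0.2, -0.5, -0.3]
grip_width: -0.001
```

>>> {"op": "jog_arm", "data": {"steps": [[0, [0, 0, -0.0015], 0], [0, [0, 0, -0.003], 0], [0, [0, 0, -0.003], 0]]}}

```text
t: 5.98
position: [0.5519, 0.3119, 0.0187]
tcp_rot: [180.0, 0.0, 5.0]
wrist_force: [-0.9, -0.6, 1.0]
grip_width: 0.0
```

>>> {"op": "jog_arm", "data": {"steps": [[0, [0, 0, -0.0015], 0], [0, [0, 0, -0.003], 0], [0, [0, 0, -0.003], 0]]}}

```text
t: 6.23
position: [0.5518, 0.3119, 0.0157]
tcp_rot: [180.0, 0.0, 5.0]
wrist_force: [0.2, -0.2, 0.6]
grip_width: 0.0
```

>>> {"op": "jog_arm", "data": {"steps": [[0, [0, 0, -0.001], 0], [0, [0, 0, -0.002], 0], [0, [0, 0, -0.002], 0]]}}

```text
t: 6.48
position: [0.5519, 0.3119, 0.0138]
tcp_rot: [180.0, 0.0, 5.0]
wrist_force: [-0.1, -1.5, 0.2]
grip_width: -0.003
```

>>> {"op": "jog_arm", "data": {"steps": [[0, [0, 0, -0.001], 0], [0, [0, 0, -0.002], 0], [0, [0, 0, -0.002], 0]]}}

```text
t: 6.73
position: [0.5519, 0.3119, 0.0118]
tcp_rot: [180.0, 0.0, 5.0]
wrist_force: [-0.4, 1.0, 0.7]
grip_width: -0.0
```

```bash
python3 - <<'E'
from h import *
for n in ('side','wrist'):
    k=cam(n);P=cloud(k);q=P[...,:2]-RC;x=q@U;y=q@V
    V_=k['frame'].max(-1)
    m=(abs(y)<.02)&(x>.055)&(x<.115)&(P[...,2]<.12)&(V_<70)
    z=P[m];o=np.argsort(z[:,2])[:200:12];print(n,len(z),np.round(z[o],3).tolist())
o=manip.get_obs();print(o['position'],o['wrist_force'])
c=cam('side');cv2.imwrite('pics/g.png',cv2.resize(np.clip(c['frame'][230:340,100:220]*1.8,0,255).astype(np.uint8),None,fx=5,fy=5,interpolation=cv2.INTER_CUBIC)[:,:,::-1])
E
```

```text
side 160 [[0.547, 0.294, 0.042], [0.545, 0.322, 0.054], [0.539, 0.318, 0.059], [0.546, 0.323, 0.066], [0.549, 0.324, 0.072], [0.556, 0.325, 0.083], [0.555, 0.325, 0.093], [0.562, 0.326, 0.097], [0.538, 0.313, 0.099], [0.538, 0.308, 0.1], [0.533, 0.313, 0.101], [0.536, 0.327, 0.111], [0.535, 0.329, 0.116], [0.535, 0.319, 0.118]]
wrist 7142 [[0.56, 0.314, 0.043], [0.541, 0.313, 0.045], [0.546, 0.322, 0.05], [0.551, 0.322, 0.051], [0.552, 0.322, 0.052], [0.555, 0.323, 0.053], [0.542, 0.317, 0.053], [0.563, 0.319, 0.054], [0.54, 0.317, 0.054], [0.564, 0.319, 0.055], [0.563, 0.319, 0.055], [0.552, 0.322, 0.055], [0.539, 0.317, 0.056], [0.553, 0.322, 0.056], [0.549, 0.323, 0.057], [0.56, 0.319, 0.057], [0.56, 0.319, 0.057]]
[0.55193919 0.31200494 0.01192277] [-1.12582437  0.75534877  0.25266348]
```

View pics/g.png

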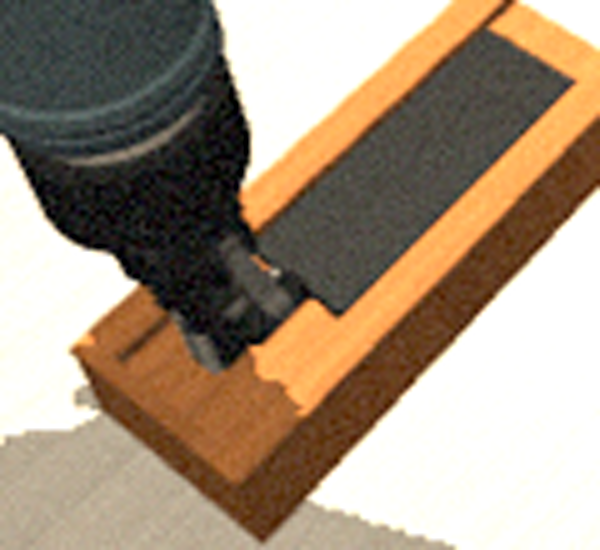

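Tips are now down in the groove right behind the slate (gap near (310,300) in the crop), at about z 0.046–0.049. One millimetre lower, then push.

>>> {"op": "jog_arm", "data": {"steps": [[0, [0, 0, -0.001], 0], [0, [0, 0, -0.001], 0], [0, [0.0005, -0.006, -0.001], 0], [0, [0.001, -0.012, -0.001], 0], [0, [0.0016, -0.018, -0.001], 0], [0, [0.0021, -0.024, -0.001], 0], [0, [0.0026, -0.03, -0.001], 0], [0, [0.0026, -0.03, -0.001], 0]]}}

```text
t: 7.55
position: [0.5551, 0.2798, 0.011]
tcp_rot: [179.9, 0.0, 4.9]
wrist_force: [0.2, -0.0, 0.1]
grip_width: -0.002
```

```bash
python3 - <<'E'
from h import *
for n in('scene','side'): print(slate(n))
o=manip.get_obs();print(o['position'],o['wrist_force'])
E
```

```text
(array([325, 160,  62,  26, 977], dtype=int32), [[-0.1056, -0.0245], [0.047, 0.0282]], np.float64(0.04932123437661906), ((0.5593781471252441, 0.19995063543319702), (0.05310619994997978, 0.15846490859985352), 5.395130157470703))
(array([ 163,  234,   53,   57, 1168], dtype=int32), [[-0.1048, -0.0275], [0.0412, 0.0278]], np.float64(0.050399357992552296), ((0.5628055334091187, 0.1960570067167282), (0.05737539380788803, 0.14861972630023956), 5.237355709075928))
[0.55472411 0.28155845 0.01105991] [ 0.77470401 -0.0160569  -0.0213176 ]
```

The slate is moving. I'll push another 62 mm.

>>> {"op": "jog_arm", "data": {"steps": [[0, [0.0005, -0.006, 0], 0], [0, [0.001, -0.012, 0], 0], [0, [0.0016, -0.018, 0], 0], [0, [0.0021, -0.024, 0], 0], [0, [0.0026, -0.03, 0], 0], [0, [0.0031, -0.036, 0], 0], [0, [0.0035, -0.04, 0], 0], [0, [0.0035, -0.04, 0], 0]]}}

```text
t: 8.32
position: [0.5584, 0.2403, 0.011]
tcp_rot: [179.9, 0.0, 4.9]
wrist_force: [0.0, 0.2, 0.6]
grip_width: 0.001
```

>>> {"op": "jog_arm", "data": {"steps": [[0, [0.0004, -0.005, 0], 0], [0, [0.0009, -0.01, 0], 0], [0, [0.0013, -0.015, 0], 0], [0, [0.0017, -0.019, 0], 0], [0, [0.0019, -0.022, 0], 0], [0, [0.0019, -0.022, 0], 0], [0, [0.0019, -0.022, 0], 0]]}}

```text
t: 8.9
position: [0.5599, 0.2193, 0.0109]
tcp_rot: [180.0, 0.0, 5.0]
wrist_force: [0.5, 0.5, 0.6]
grip_width: -0.001
```

```bash
python3 - <<'E'
from h import *
for n in('scene','side'): print(slate(n))
o=manip.get_obs();print(o['position'],o['wrist_force'])
E
```

```text
(array([ 303,  164,   62,   28, 1011], dtype=int32), [[-0.1673, -0.0282], [-0.0141, 0.0279]], np.float64(0.049252785795574794), ((0.5657085180282593, 0.13805776834487915), (0.056915443390607834, 0.15941937267780304), 7.916798114776611))
(array([179, 220,  53,  52, 959], dtype=int32), [[-0.1657, -0.0274], [-0.0116, 0.029]], np.float64(0.05028066536725606), ((0.5662327408790588, 0.14213252067565918), (0.056614652276039124, 0.1625663936138153), 4.247757911682129))
[0.55986093 0.21972349 0.01085347] [ 0.09558727 -1.26551204  0.25100894]
```

Overhang is about 43 mm, with the slate's middle at riser x≈-0.094. I'll back off, lift, open, and move over the overhang, then measure the open tips.

>>> {"op": "jog_arm", "data": {"steps": [[0, [-0.0004, 0.005, 0], 0], [0, [-0.0004, 0.005, 0.02], 0], [0, [0, 0.005, 0.06], 0], [0.3, [0, 0, 0.09], 0], [0.6, [0.003, -0.03, 0.09], 0], [1, [0.006, -0.07, 0.09], 0], [1, [0.009, -0.11, 0.09], 0], [1, [0.0117, -0.1345, 0.09], 0]]}}

```text
t: 9.67
position: [0.5718, 0.0808, 0.1012]
tcp_rot: [179.9, 0.0, 4.8]
wrist_force: [0.3, -0.8, -0.5]
grip_width: 0.706
```

>>> {"op": "jog_arm", "data": {"steps": [[1, [0, 0, 0], 0], [1, [0, 0, 0], 0], [1, [0, 0, 0], 0]]}}

```text
t: 9.92
position: [0.5716, 0.0871, 0.101]
tcp_rot: [-179.9, -0.0, 5.1]
wrist_force: [-1.4, -0.0, -0.3]
grip_width: 1.001
```

```bash
python3 - <<'E'
from h import *
t=manip.get_obs();print(t['position'],t['grip_width'])
for n in('scene','side'): print(slate(n))
for n in ('side','scene','wrist'):
    k=cam(n);P=cloud(k);q=P-t['position']
    m=(abs(q[...,0])<.07)&(abs(q[...,1])<.025)&(P[...,2]>.065)&(P[...,2]<.2)
    for s in(-1,1):
        z=P[m&(q[...,0]*s>0)];o=np.argsort(z[:,2])[:40:6];print(n,len(z),np.round(z[o],3).tolist())
E
```

```text
[0.57159385 0.08707457 0.10099979] 1.0014109671473599
(array([302, 164,  60,  28, 908], dtype=int32), [[-0.1673, -0.0285], [-0.0225, 0.0275]], np.float64(0.049265107480384984), ((0.5640729665756226, 0.13195781409740448), (0.062302567064762115, 0.14760953187942505), 7.612991809844971))
(array([ 173,  220,   59,   51, 1185], dtype=int32), [[-0.1656, -0.0272], [-0.0188, 0.029]], np.float64(0.05035821711737831), ((0.5665170550346375, 0.13518096506595612), (0.05615194886922836, 0.1486593633890152), 4.247757911682129))
side 135 [[0.523, 0.089, 0.148], [0.52, 0.091, 0.155], [0.524, 0.091, 0.158], [0.516, 0.086, 0.16], [0.52, 0.091, 0.162], [0.522, 0.092, 0.164], [0.524, 0.096, 0.166]]
side 168 [[0.615, 0.095, 0.148], [0.614, 0.098, 0.151], [0.616, 0.084, 0.153], [0.617, 0.083, 0.155], [0.614, 0.098, 0.157], [0.614, 0.088, 0.16], [0.614, 0.094, 0.161]]
scene 57 [[0.527, 0.087, 0.146], [0.528, 0.089, 0.151], [0.528, 0.088, 0.156], [0.523, 0.074, 0.159], [0.527, 0.085, 0.162], [0.528, 0.077, 0.165], [0.531, 0.074, 0.17]]
scene 65 [[0.619, 0.087, 0.148], [0.626, 0.087, 0.158], [0.625, 0.096, 0.159], [0.625, 0.086, 0.161], [0.626, 0.1, 0.165], [0.628, 0.087, 0.169], [0.617, 0.082, 0.171]]
wrist 4551 [[0.529, 0.082, 0.148], [0.528, 0.091, 0.149], [0.53, 0.077, 0.149], [0.529, 0.081, 0.149], [0.529, 0.076, 0.15], [0.529, 0.08, 0.15], [0.529, 0.077, 0.15]]
wrist 4604 [[0.614, 0.09, 0.148], [0.615, 0.087, 0.149], [0.614, 0.092, 0.149], [0.615, 0.083, 0.149], [0.614, 0.097, 0.15], [0.614, 0.094, 0.15], [0.614, 0.089, 0.15]]
```

Open tips are 46 mm above the reported TCP, and shut tips 33 mm above, so I'll work with that offset (about 38 mm at the slate's width). Grip: TCP at about (0.5715, 0.0845, -0.010).

>>> {"op": "jog_arm", "data": {"steps": [[1, [0, 0, -0.03], 0], [1, [0, 0, -0.055], 0], [1, [0, 0, -0.075], 0], [1, [0, 0, -0.09], 0], [1, [0, 0, -0.1], 0], [1, [0, 0, -0.107], 0], [1, [0, 0, -0.111], 0], [1, [0, 0, -0.111], 0]]}}

```text
t: 10.83
position: [0.5716, 0.0857, -0.0103]
tcp_rot: [-180.0, 0.0, 5.0]
wrist_force: [0.1, 0.5, 0.0]
grip_width: 0.998
```

```bash
python3 - <<'E'
from h import *
c=cam('side');s=cam('scene');w=cam('wrist');o=manip.get_obs();print(o['position'],o['wrist_force'])
g=lambda f:cv2.resize(np.clip(f*1.5,0,255).astype(np.uint8),(400,300),interpolation=cv2.INTER_CUBIC)
cv2.imwrite('pics/h.png',np.hstack([g(c['frame'][180:280,140:273]),g(w['frame'])])[:,:,::-1])
E
```

```text
[ 0.57245492  0.08566588 -0.00917203] [-0.23835682  0.7223874  -0.19036431]
```

View pics/h.png

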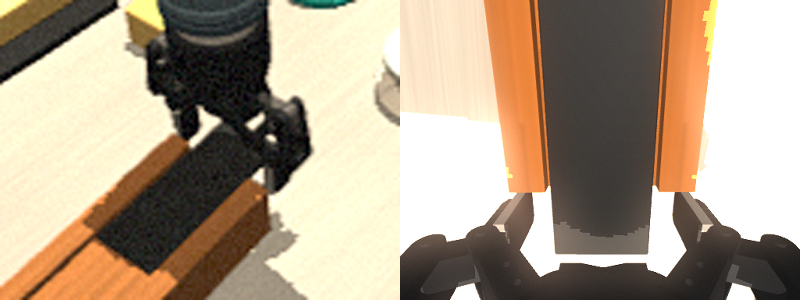

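The fingers straddle the overhang and are clear of the riser end. Closing.

>>> {"op": "jog_arm", "data": {"steps": [[0.5, [0, 0, 0], 0], [0.4, [0, 0, 0], 0], [0.4, [0, 0, 0], 0], [0.4, [0, 0, 0], 0], [0.4, [0, 0, 0], 0], [0.4, [0, 0, 0], 0], [0.4, [0, 0, 0], 0], [0.4, [0, 0, 0], 0]], "grip_force": 90}}

```text
t: 11.65
position: [0.5721, 0.0855, -0.009]
tcp_rot: [180.0, -0.0, 5.0]
wrist_force: [-1.0, -0.6, 6.7]
grip_width: 0.63
```

>>> {"op": "jog_arm", "data": {"steps": [[0.4, [0, 0, 0.004], 0], [0.4, [0, 0, 0.01], 0], [0.4, [0, 0, 0.02], 0], [0.4, [0, 0, 0.03], 0], [0.4, [0, 0, 0.04], 0], [0.4, [0, 0, 0.045], 0], [0.4, [0, 0, 0.045], 0], [0.4, [0, 0, 0.045], 0]]}}

```text
t: 12.32
position: [0.572, 0.0856, 0.0355]
tcp_rot: [-180.0, -0.1, 5.0]
wrist_force: [0.1, 0.5, -2.3]
grip_width: 0.628
```

```bash
cat >> h.py <<'E'
def plane(n,lo,hi,xy,r=.12,c=None):
    c=c or cam(n);P=cloud(c);hsv=cv2.cvtColor(c['frame'],cv2.COLOR_RGB2HSV)
    m=(np.hypot(*(np.moveaxis(P[...,:2],-1,0)-np.array(xy)[:,None,None]))<r)&(hsv[...,2]<70)&(P[...,2]>lo)&(P[...,2]<hi)
    return c,P,m
E
python3 - <<'E'
from h import *
o=manip.get_obs();print(o['position'],o['wrist_force'],o['grip_width'])
for n in('scene','side'):
    c,P,m=plane(n,.075,.125,(.565,.17),.09)
    q=P[m];A=np.c_[q[:,:2]-q[:,:2].mean(0),np.ones(len(q))]
    k=np.linalg.lstsq(A,q[:,2],rcond=None)[0];print(n,len(q),k,np.median(q[:,2]),cv2.minAreaRect(q[:,:2].astype(np.float32)),q.min(0),q.max(0))
E
```

```text
[0.57197538 0.08555049 0.03545445] [ 0.08267152  0.54058992 -2.28055516] 0.6283804077142607
scene 655 [-0.00514777 -0.00466856  0.09280373] 0.09276925784977208 ((0.5724939107894897, 0.14484068751335144), (0.07125663012266159, 0.12727075815200806), 4.443485736846924) [0.53429386 0.08110136 0.08290202] [0.61202238 0.20852559 0.11862407]
side 1270 [ 0.00212344 -0.05111778  0.09493826] 0.09367677468734043 ((0.575838565826416, 0.1453740894794464), (0.13102194666862488, 0.1025385856628418), 82.405029296875) [0.51725044 0.08066929 0.07766788] [0.62179463 0.21089319 0.12482383]
```

The slate is held flat (top ≈0.0935). Carrying it so its middle is over the stand, with its axis turned along world y.

>>> {"op": "jog_arm", "data": {"steps": [[0.4, [-0.003, -0.015, 0], -0.01], [0.4, [-0.01, -0.045, 0], -0.025], [0.4, [-0.017, -0.08, 0], -0.04], [0.4, [-0.025, -0.115, 0], -0.055], [0.4, [-0.032, -0.15, 0], -0.07], [0.4, [-0.039, -0.18, 0], -0.08], [0.4, [-0.045, -0.205, 0], -0.087], [0.4, [-0.049, -0.225, 0], -0.087]]}}

```text
t: 13.08
position: [0.5205, -0.1435, 0.0345]
tcp_rot: [179.9, 0.1, -0.2]
wrist_force: [1.1, 0.2, -2.5]
grip_width: 0.629
```

>>> {"op": "jog_arm", "data": {"steps": [[0.4, [-0.002, -0.01, 0], 0], [0.4, [-0.003, -0.015, 0], 0], [0.4, [-0.003, -0.017, 0], 0], [0.4, [-0.003, -0.017, 0], 0], [0.4, [-0.003, -0.017, 0], 0]]}}

```text
t: 13.5
position: [0.5202, -0.1548, 0.0349]
tcp_rot: [-179.9, -0.0, 0.1]
wrist_force: [-0.6, -0.2, -1.7]
grip_width: 0.628
```

```bash
python3 - <<'E'
from h import *
o=manip.get_obs();print(o['position'],o['tcp_rot'],o['wrist_force'],o['grip_width'])
for n in('scene','side'):
    c,P,m=plane(n,.082,.105,(.52,-.08),.065)
    q=P[m];print(n,len(q),np.median(q[:,2]),np.percentile(q,[1,99],axis=0))
E
```

```text
[ 0.52016302 -0.15477294  0.03490628] [-1.79948735e+02 -1.05574174e-02  1.20634090e-01] [-0.60945585 -0.24683195 -1.67417821] 0.6281595203990342
scene 799 0.09212024939026109 [[ 0.49065624 -0.13747939  0.08823182]
 [ 0.54748561 -0.03180657  0.09591781]]
side 696 0.09329320839872701 [[ 0.49145387 -0.14220458  0.08931611]
 [ 0.54457409 -0.03016682  0.09562516]]
```

>>> {"op": "jog_arm", "data": {"steps": [[0.4, [0, 0, -0.01], 0], [0.4, [0, 0, -0.02], 0], [0.4, [0, 0, -0.027], 0], [0.4, [0, 0, -0.032], 0], [0.4, [0, 0, -0.035], 0], [0.4, [0, 0, -0.036], 0], [0.4, [0, 0, -0.036], 0], [0.4, [0, 0, -0.036], 0]]}}

```text
t: 14.27
position: [0.5199, -0.1566, -0.0009]
tcp_rot: [180.0, -0.0, -0.0]
wrist_force: [-0.8, 0.0, -2.5]
grip_width: 0.63
```

>>> {"op": "jog_arm", "data": {"steps": [[0.4, [0, 0, -0.001], 0], [0.4, [0, 0, -0.002], 0], [0.4, [0, 0, -0.002], 0]]}}

```text
t: 14.52
position: [0.5201, -0.1567, -0.0027]
tcp_rot: [180.0, -0.0, -0.0]
wrist_force: [0.4, -1.0, -0.6]
grip_width: 0.627
```

>>> {"op": "jog_arm", "data": {"steps": [[0.4, [0, 0, -0.0005], 0], [0.4, [0, 0, -0.001], 0], [0.4, [0, 0, -0.001], 0]]}}

```text
t: 14.77
position: [0.5201, -0.1567, -0.0029]
tcp_rot: [180.0, -0.0, -0.0]
wrist_force: [-2.7, 0.3, 11.4]
grip_width: 0.632
```

Contact made. Back up 0.5 mm and open slowly, then rise.

>>> {"op": "jog_arm", "data": {"steps": [[0.4, [0, 0, 0.0007], 0], [0.66, [0, 0, 0.0007], 0], [0.72, [0, 0, 0.0007], 0], [0.85, [0, 0, 0.0007], 0], [0.9, [0, 0, 0.0007], 0], [0.9, [0, 0, 0.0007], 0], [0.9, [0, 0, 0.0007], 0], [0.9, [0, 0, 0.0007], 0]]}}

```text
t: 15.43
position: [0.5197, -0.1565, -0.0034]
tcp_rot: [-180.0, 0.0, 0.0]
wrist_force: [0.1, -0.4, -0.3]
grip_width: 0.897
```

>>> {"op": "jog_arm", "data": {"steps": [[1, [0, 0, 0.01], 0], [1, [0, 0, 0.03], 0], [1, [0, 0, 0.06], 0], [1, [0, 0, 0.1], 0], [1, [0, -0.03, 0.13], 0], [1, [0, -0.06, 0.13], 0], [1, [0, -0.09, 0.13], 0], [1, [0, -0.12, 0.13], 0]]}}

```text
t: 16.1
position: [0.5201, -0.278, 0.1286]
tcp_rot: [179.9, -0.1, 0.0]
wrist_force: [0.9, 0.2, 0.1]
grip_width: 1.002
```

```bash
python3 - <<'E'
from h import *
o=manip.get_obs();print(o['position'],o['grip_width'])
for n in('scene','side'):
    c,P,m=plane(n,.048,.068,(.52,-.1085),.09)
    q=P[m];A=np.c_[q[:,:2]-q[:,:2].mean(0),np.ones(len(q))];k=np.linalg.lstsq(A,q[:,2],rcond=None)[0]
    v,u=np.nonzero(m);w=ray(c,np.c_[u,v],.056)[:,:2]
    print(n,len(q),k,cv2.minAreaRect(w.astype(np.float32)),w.mean(0))
    # jar, cheese
    P=cloud(c)
    for xy,h in(((.4435,-.3855),.06),((.555,-.3685),.055)):
        d=np.hypot(P[...,0]-xy[0],P[...,1]-xy[1])<.035
        t=P[d&(P[...,2]>h-.006)&(P[...,2]<h+.008)];print(len(t),cv2.minEnclosingCircle(t[:,:2].astype(np.float32)),np.median(t[:,2]))
E
```

```text
[ 0.52006318 -0.27801555  0.12855274] 1.0017982625696291
scene 1045 [0.00246059 0.00366828 0.05478598] ((0.5211188793182373, -0.10768572241067886), (0.059262845665216446, 0.14859382808208466), 0.35663241147994995) [ 0.52142047 -0.10914534]
153 ((0.44462236762046814, -0.3855684697628021), 0.02056187018752098) 0.05821725038885761
183 ((0.5552491545677185, -0.3694325387477875), 0.021544259041547775) 0.052981330600778365
side 862 [0.01223831 0.00059133 0.05582368] ((0.5171713829040527, -0.1058126762509346), (0.05694892629981041, 0.15180759131908417), 1.0294314622879028) [ 0.5168356 -0.1024858]
103 ((0.4448722004890442, -0.38460028171539307), 0.020970813930034637) 0.059417464259459374
98 ((0.555331289768219, -0.36728766560554504), 0.02134869433939457) 0.05439145289492442
```

The slate lies flat at about (0.520, -0.107). Now the jar at (0.555, -0.3685); TCP z ≈ -0.024 puts the tips at about 0.015.

>>> {"op": "jog_arm", "data": {"steps": [[1, [0.015, -0.035, 0], 0], [1, [0.028, -0.065, 0], 0], [1, [0.035, -0.085, 0], 0], [1, [0.035, -0.0905, -0.02], 0], [1, [0.035, -0.0905, -0.05], 0], [1, [0.035, -0.0905, -0.08], 0], [1, [0.035, -0.0905, -0.1], 0], [1, [0.035, -0.0905, -0.11], 0]]}}

```text
t: 16.87
position: [0.553, -0.3651, 0.014]
tcp_rot: [-179.8, 0.2, 0.0]
wrist_force: [-0.5, -0.8, -0.2]
grip_width: 0.996
```

>>> {"op": "jog_arm", "data": {"steps": [[1, [0, 0, -0.015], 0], [1, [0, 0, -0.03], 0], [1, [0, 0, -0.038], 0], [1, [0, 0, -0.042], 0], [1, [0, 0, -0.042], 0], [0.7, [0, 0, -0.042], 0], [0.6, [0, 0, -0.042], 0], [0.5, [0, 0, -0.042], 0]], "grip_force": 30}}

```text
t: 17.53
position: [0.5554, -0.3674, -0.0244]
tcp_rot: [180.0, -0.1, -0.0]
wrist_force: [-1.0, -0.2, 0.5]
grip_width: 0.606
```

>>> {"op": "jog_arm", "data": {"steps": [[0.4, [0, 0, 0], 0], [0.3, [0, 0, 0], 0], [0.3, [0, 0, 0], 0], [0.3, [0, 0, 0], 0], [0.3, [0, 0, 0], 0], [0.3, [0, 0, 0], 0]]}}

```text
t: 18.03
position: [0.5553, -0.3674, -0.0242]
tcp_rot: [180.0, -0.1, -0.0]
wrist_force: [-1.7, 1.1, 6.8]
grip_width: 0.499
```

>>> {"op": "jog_arm", "data": {"steps": [[0.3, [0, 0, 0.01], 0], [0.3, [0, 0, 0.03], 0], [0.3, [0, 0, 0.06], 0], [0.3, [-0.002, 0.015, 0.08], 0], [0.3, [-0.007, 0.045, 0.08], 0], [0.3, [-0.012, 0.08, 0.08], 0], [0.3, [-0.018, 0.115, 0.08], 0], [0.3, [-0.024, 0.15, 0.08], 0]]}}

```text
t: 18.7
position: [0.5303, -0.2157, 0.0554]
tcp_rot: [180.0, -0.0, -0.0]
wrist_force: [1.5, 0.6, -1.4]
grip_width: 0.497
```

>>> {"op": "jog_arm", "data": {"steps": [[0.3, [-0.005, 0.03, 0], 0], [0.3, [-0.009, 0.055, 0], 0], [0.3, [-0.011, 0.07, 0], 0], [0.3, [-0.0115, 0.078, 0], 0], [0.3, [-0.0115, 0.078, 0], 0], [0.3, [-0.0115, 0.078, 0], 0], [0.3, [-0.0115, 0.078, 0], 0]]}}

```text
t: 19.28
position: [0.5195, -0.1409, 0.0549]
tcp_rot: [179.9, -0.0, -0.1]
wrist_force: [0.7, -0.3, -0.7]
grip_width: 0.497
```

```bash
python3 - <<'E'
from h import *
o=manip.get_obs();print(o['position'],o['wrist_force'],o['grip_width'])
for n in('scene','side'):
    c=cam(n);P=cloud(c);hsv=cv2.cvtColor(c['frame'],cv2.COLOR_RGB2HSV)
    m=(np.hypot(P[...,0]-.52,P[...,1]+.14)<.05)&(hsv[...,1]>110)&(hsv[...,0]<35)&(P[...,2]>.06)
    q=P[m];print(n,m.sum(),np.percentile(q,[2,98],axis=0) if len(q) else '')
E
```

```text
[ 0.51945845 -0.14092524  0.05491564] [ 0.70692618 -0.33309683 -0.71299063] 0.49663821629648913
scene 95 [[ 0.51260906 -0.1632004   0.08405607]
 [ 0.55892758 -0.12318492  0.19248557]]
side 399 [[ 0.48313903 -0.14999786  0.08511008]
 [ 0.55132003 -0.10175187  0.33372799]]
```

>>> {"op": "jog_arm", "data": {"steps": [[0.3, [0, 0, -0.008], 0], [0.3, [0, 0, -0.014], 0], [0.3, [0, 0, -0.018], 0], [0.3, [0, 0, -0.02], 0], [0.3, [0, 0, -0.021], 0], [0.3, [0, 0, -0.021], 0], [0.3, [0, 0, -0.021], 0]]}}

```text
t: 19.97
position: [0.5193, -0.139, 0.0337]
tcp_rot: [180.0, -0.0, 0.0]
wrist_force: [0.4, -0.4, -1.1]
grip_width: 0.495
```

>>> {"op": "jog_arm", "data": {"steps": [[0.3, [0, 0, -0.0005], 0], [0.3, [0, 0, -0.001], 0], [0.3, [0, 0, -0.001], 0]]}}

```text
t: 20.22
position: [0.5192, -0.139, 0.0327]
tcp_rot: [180.0, -0.0, 0.0]
wrist_force: [0.4, -0.3, -1.6]
grip_width: 0.495
```

>>> {"op": "jog_arm", "data": {"steps": [[0.3, [0, 0, -0.0005], 0], [0.3, [0, 0, -0.001], 0], [0.3, [0, 0, -0.001], 0]]}}

```text
t: 20.47
position: [0.5193, -0.139, 0.0318]
tcp_rot: [180.0, -0.0, 0.0]
wrist_force: [0.1, 0.6, 0.3]
grip_width: 0.493
```

>>> {"op": "jog_arm", "data": {"steps": [[0.3, [0, 0, -0.0005], 0], [0.3, [0, 0, -0.0005], 0], [0.3, [0, 0, -0.0005], 0]]}}

```text
t: 20.72
position: [0.5193, -0.139, 0.0318]
tcp_rot: [180.0, -0.0, -0.0]
wrist_force: [-2.2, -0.1, 6.1]
grip_width: 0.493
```

Contact felt; releasing, rising, and heading for the cheese at (0.4447, -0.385).

>>> {"op": "jog_arm", "data": {"steps": [[0.5, [0, 0, 0.0005], 0], [0.55, [0, 0, 0.0005], 0], [0.65, [0, 0, 0.0005], 0], [0.8, [0, 0, 0.0005], 0], [0.95, [0, 0, 0.0005], 0], [1, [0, 0, 0.0005], 0], [1, [0, 0, 0.0005], 0], [1, [0, 0, 0.0005], 0]]}}

```text
t: 21.38
position: [0.5192, -0.139, 0.0317]
tcp_rot: [180.0, 0.0, 0.0]
wrist_force: [0.1, 0.5, 0.3]
grip_width: 1.002
```

>>> {"op": "jog_arm", "data": {"steps": [[1, [0, 0, 0.02], 0], [1, [0, 0, 0.05], 0], [1, [0, 0, 0.085], 0], [1, [0, 0, 0.1], 0], [1, [-0.011, -0.035, 0.1], 0], [1, [-0.021, -0.07, 0.1], 0], [1, [-0.032, -0.105, 0.1], 0], [1, [-0.042, -0.14, 0.1], 0]]}}

```text
t: 22.05
position: [0.4765, -0.2804, 0.132]
tcp_rot: [180.0, -0.0, 0.0]
wrist_force: [0.1, -0.2, 0.3]
grip_width: 0.996
```

>>> {"op": "jog_arm", "data": {"steps": [[1, [-0.011, -0.035, 0], 0], [1, [-0.021, -0.07, 0], 0], [1, [-0.029, -0.095, 0], 0], [1, [-0.0325, -0.106, 0], 0], [1, [-0.0325, -0.106, 0], 0], [1, [-0.0325, -0.106, 0], 0]]}}

```text
t: 22.55
position: [0.445, -0.3839, 0.1314]
tcp_rot: [-179.9, -0.0, 0.0]
wrist_force: [1.0, 1.5, 0.3]
grip_width: 1.001
```

```bash
python3 - <<'E'
from h import *
o=manip.get_obs();print(o['position'],o['grip_width'])
cs={n:cam(n) for n in('scene','side')}
for n,c in cs.items():
    P=cloud(c)
    for xy,h in(((.4435,-.3855),.06),((.519,-.14),.111)):
        d=np.hypot(P[...,0]-xy[0],P[...,1]-xy[1])<.035
        t=P[d&(P[...,2]>h-.006)&(P[...,2]<h+.008)]
        if len(t):print(n,len(t),cv2.minEnclosingCircle(t[:,:2].astype(np.float32)),np.median(t[:,2]))
    c,P,m=plane(n,.048,.068,(.52,-.1085),.09,c)
    v,u=np.nonzero(m);w=ray(c,np.c_[u,v],.056)[:,:2];q=P[m];A=np.c_[q[:,:2]-q[:,:2].mean(0),np.ones(len(q))]
    print(np.linalg.lstsq(A,q[:,2],rcond=None)[0],cv2.minAreaRect(w.astype(np.float32)))
g=lambda f:cv2.resize(f,(390,300),interpolation=cv2.INTER_CUBIC)
cv2.imwrite('pics/i.png',np.hstack([g(cs['scene']['frame'][120:220,170:300]),g(cs['side']['frame'][150:250,220:350])])[:,:,::-1])
E
```

```text
[ 0.44503846 -0.38385347  0.13144432] 1.0007725608906206
scene 154 ((0.4446578919887543, -0.38649025559425354), 0.020960362628102303) 0.0581614049601632
scene 177 ((0.5187392830848694, -0.1409643441438675), 0.021429523825645447) 0.10967020212874068
[ 0.01402902 -0.00277263  0.05510098] ((0.5217249393463135, -0.10669407248497009), (0.057495519518852234, 0.1482776701450348), 0.11947803944349289)
side 108 ((0.44209548830986023, -0.38511499762535095), 0.02180388756096363) 0.05896119522302318
side 140 ((0.5203357934951782, -0.13912051916122437), 0.021804623305797577) 0.11087088167748149
[ 0.01491242 -0.01054915  0.05618528] ((0.5167515277862549, -0.10505446791648865), (0.1501402109861374, 0.05561993271112442), 89.93782043457031)
```

View pics/i.png

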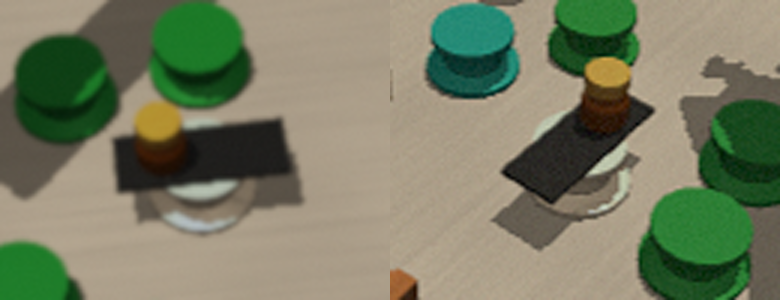

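The jar stands upright on the left half (crop 160,135) and the slate is level. Now the cheese.

>>> {"op": "jog_arm", "data": {"steps": [[1, [-0.0005, -0.0015, -0.03], 0], [1, [-0.0005, -0.0015, -0.06], 0], [1, [-0.0005, -0.0015, -0.09], 0], [1, [-0.0005, -0.0015, -0.12], 0], [1, [-0.0005, -0.0015, -0.14], 0], [1, [-0.0005, -0.0015, -0.15], 0], [1, [-0.0005, -0.0015, -0.153], 0], [1, [-0.0005, -0.0015, -0.153], 0]], "grip_force": 30}}

```text
t: 23.32
position: [0.4449, -0.3853, -0.0213]
tcp_rot: [-180.0, 0.0, 0.1]
wrist_force: [-0.4, -0.0, 1.4]
grip_width: 1.002
```

>>> {"op": "jog_arm", "data": {"steps": [[0.7, [0, 0, 0], 0], [0.6, [0, 0, 0], 0], [0.5, [0, 0, 0], 0], [0.4, [0, 0, 0], 0], [0.3, [0, 0, 0], 0], [0.25, [0, 0, 0], 0], [0.25, [0, 0, 0], 0], [0.25, [0, 0, 0], 0]]}}

```text
t: 23.98
position: [0.4448, -0.387, -0.0202]
tcp_rot: [179.9, -0.1, -0.0]
wrist_force: [-1.5, 1.1, 6.0]
grip_width: 0.466
```

>>> {"op": "jog_arm", "data": {"steps": [[0.25, [0, 0, 0.002], 0], [0.25, [0, 0, 0.01], 0], [0.25, [0, 0, 0.03], 0], [0.25, [0, 0, 0.06], 0], [0.25, [0, 0, 0.09], 0], [0.25, [0, 0, 0.12], 0], [0.25, [0, 0, 0.14], 0], [0.25, [0, 0, 0.14], 0]]}}

```text
t: 24.65
position: [0.4467, -0.3887, 0.124]
tcp_rot: [179.7, -0.4, -0.0]
wrist_force: [0.3, -1.3, 0.0]
grip_width: 0.456
```

>>> {"op": "jog_arm", "data": {"steps": [[0.25, [0.005, 0.02, 0], 0], [0.25, [0.013, 0.055, 0], 0], [0.25, [0.022, 0.09, 0], 0], [0.25, [0.03, 0.125, 0], 0], [0.25, [0.039, 0.16, 0], 0], [0.25, [0.047, 0.195, 0], 0], [0.25, [0.055, 0.23, 0], 0], [0.25, [0.063, 0.265, 0], 0]]}}

```text
t: 25.32
position: [0.5067, -0.1197, 0.1183]
tcp_rot: [-180.0, 0.1, -0.0]
wrist_force: [0.4, 0.1, -0.2]
grip_width: 0.463
```

>>> {"op": "jog_arm", "data": {"steps": [[0.25, [0.006, 0.025, 0], 0], [0.25, [0.01, 0.041, 0], 0], [0.25, [0.012, 0.049, 0], 0], [0.25, [0.012, 0.049, 0], 0], [0.25, [0.012, 0.049, 0], 0], [0.25, [0.012, 0.049, 0], 0]]}}

```text
t: 25.82
position: [0.5186, -0.0745, 0.1185]
tcp_rot: [179.9, 0.0, -0.1]
wrist_force: [-0.0, 0.6, -0.6]
grip_width: 0.457
```

>>> {"op": "jog_arm", "data": {"steps": [[0.25, [0, 0, -0.015], 0], [0.25, [0, 0, -0.035], 0], [0.25, [0, 0, -0.055], 0], [0.25, [0, 0, -0.068], 0], [0.25, [0, 0, -0.075], 0], [0.25, [0, 0, -0.078], 0], [0.25, [0, 0, -0.078], 0], [0.25, [0, 0, -0.078], 0]]}}

```text
t: 26.48
position: [0.5196, -0.0731, 0.0413]
tcp_rot: [180.0, -0.1, -0.0]
wrist_force: [0.3, 1.1, -0.3]
grip_width: 0.461
```

>>> {"op": "jog_arm", "data": {"steps": [[0.25, [0, 0, -0.002], 0], [0.25, [0, 0, -0.004], 0], [0.25, [0, 0, -0.004], 0]]}}

```text
t: 26.73
position: [0.5194, -0.0725, 0.0369]
tcp_rot: [180.0, -0.0, 0.0]
wrist_force: [0.2, -0.0, -1.0]
grip_width: 0.465
```

>>> {"op": "jog_arm", "data": {"steps": [[0.25, [0, 0, -0.0005], 0], [0.25, [0, 0, -0.001], 0], [0.25, [0, 0, -0.001], 0]]}}

```text
t: 26.98
position: [0.5193, -0.0725, 0.0359]
tcp_rot: [180.0, -0.0, 0.0]
wrist_force: [-1.2, 0.3, 1.3]
grip_width: 0.459
```

```bash
python3 - <<'E'
from h import *
print(manip.get_obs()['wrist_force'],manip.get_obs()['position'])
E
```

```text
[-1.1554371   0.29660924  1.33085016] [ 0.51934453 -0.07245131  0.03586362]
```

>>> {"op": "jog_arm", "data": {"steps": [[0.25, [0, 0, -0.0005], 0], [0.25, [0, 0, -0.0005], 0], [0.25, [0, 0, -0.0005], 0]]}}

```text
t: 27.23
position: [0.5193, -0.0724, 0.0358]
tcp_rot: [180.0, -0.0, 0.0]
wrist_force: [-2.0, 1.5, 6.9]
grip_width: 0.457
```

Contact made. Release and rise clear.

>>> {"op": "jog_arm", "data": {"steps": [[0.47, [0, 0, 0.0005], 0], [0.52, [0, 0, 0.0005], 0], [0.62, [0, 0, 0.0005], 0], [0.8, [0, 0, 0.0005], 0], [0.95, [0, 0, 0.0005], 0], [1, [0, 0, 0.0005], 0], [1, [0, 0, 0.0005], 0], [1, [0, 0, 0.0005], 0]]}}

```text
t: 27.9
position: [0.5192, -0.0725, 0.0356]
tcp_rot: [180.0, 0.0, 0.0]
wrist_force: [-0.7, -0.1, 0.6]
grip_width: 0.998
```

>>> {"op": "jog_arm", "data": {"steps": [[1, [0, 0, 0.02], 0], [1, [0, 0, 0.05], 0], [1, [0, 0, 0.085], 0], [1, [0, 0, 0.12], 0], [1, [0, 0.035, 0.14], 0], [1, [0, 0.075, 0.14], 0], [1, [0, 0.11, 0.14], 0], [1, [0, 0.14, 0.14], 0]]}}

```text
t: 28.57
position: [0.5192, 0.0703, 0.1765]
tcp_rot: [-179.9, -0.1, 0.1]
wrist_force: [0.2, 0.6, -0.4]
grip_width: 0.996
```

>>> {"op": "jog_arm", "data": {"steps": [[1, [0, 0.02, 0], 0], [1, [0, 0.03, 0], 0], [1, [0, 0.03, 0], 0], [1, [0, 0.03, 0], 0], [1, [0, 0.03, 0], 0]]}}

```text
t: 28.98
position: [0.5193, 0.0952, 0.1755]
tcp_rot: [179.9, 0.0, -0.1]
wrist_force: [0.4, -1.1, -0.3]
grip_width: 1.001
```

```bash
python3 - <<'E'
from h import *
o=manip.get_obs();print(o['t'],o['position'],o['grip_width'])
cs={n:cam(n) for n in('scene','side')}
for n,c in cs.items():
    P=cloud(c)
    for nm,xy,h in(('cheese',(.519,-.0725),.116),('jar',(.519,-.14),.111),('pot',(.367,.164),.066),('milk',(.764,-.309),.167),('block',(.749,-.023),.045)):
        d=np.hypot(P[...,0]-xy[0],P[...,1]-xy[1])<(.07 if nm=='block' else .04 if nm=='pot' else .033)
        t=P[d&(P[...,2]>h-.006)&(P[...,2]<h+.008)]
        if len(t):print(n,nm,len(t),cv2.minEnclosingCircle(t[:,:2].astype(np.float32)),np.median(t[:,2]))
    c,P,m=plane(n,.048,.063,(.52,-.1085),.09,c)
    v,u=np.nonzero(m);w=ray(c,np.c_[u,v],.056)[:,:2]
    print(np.median(P[m][:,2]),cv2.minAreaRect(w.astype(np.float32)))
g=lambda f:cv2.resize(f,(390,300),interpolation=cv2.INTER_CUBIC)
cv2.imwrite('pics/j.png',np.hstack([g(cs['scene']['frame'][120:220,170:300]),g(cs['side']['frame'][150:250,220:350])])[:,:,::-1])
E
```

```text
28.9833 [0.51930531 0.0952058  0.17551439] 1.0008178167088608
scene cheese 178 ((0.5193594694137573, -0.07367803156375885), 0.02087637595832348) 0.11467623122067666
scene jar 175 ((0.519412100315094, -0.14123526215553284), 0.020327400416135788) 0.10984913971700527
scene pot 73 ((0.36679452657699585, 0.16174398362636566), 0.03329004347324371) 0.0653959647174116
scene milk 193 ((0.763640820980072, -0.31006431579589844), 0.01641210913658142) 0.16807113127159978
scene block 988 ((0.7498934268951416, -0.02282743528485298), 0.05628926306962967) 0.04361968652541892
0.05496398459702251 ((0.5215482711791992, -0.10669443756341934), (0.05784882605075836, 0.1482776701450348), 0.11947803944349289)
side cheese 164 ((0.518678605556488, -0.0719936341047287), 0.02078220807015896) 0.11594500043951345
side jar 145 ((0.5194891095161438, -0.14012445509433746), 0.02012110874056816) 0.11073901126631336
side pot 825 ((0.36662477254867554, 0.16389572620391846), 0.034286659210920334) 0.06623924281581661
side milk 66 ((0.7620792388916016, -0.30851027369499207), 0.01710548996925354) 0.16961597703024117
side block 379 ((0.74810791015625, -0.021666787564754486), 0.055197443813085556) 0.04478425425197097
0.056040508231393504 ((0.5163701176643372, -0.10469674319028854), (0.1498073935508728, 0.05527709051966667), 89.37421417236328)
```

View pics/j.png

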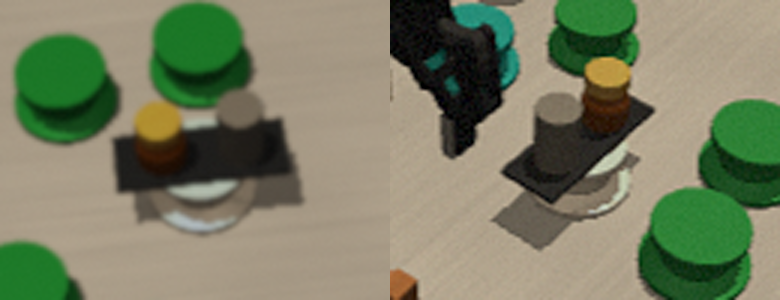

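Both stand upright on the slate, jar on the left half and cheese on the right; the gripper is clear. Handing in.

```bash
python3 -c "
from rig import manip
print(manip.hand_in())"
```

```text
the job is handed in; nothing more can be done
None
```

The cheese display is set up and the job is handed in; hand-in reports no verdict. I slid the slate out about 43 mm, gripped its overhanging end, lifted it off and laid it across the white marble stand. Then I placed the jar on one half and the cheese on the other, lowering each until I felt contact before letting go. The whole run took about 29 s of the 72 s allowed.

**Last checks:**

| Check | Measured (scene and side cameras) |
|---|---|
| Slate middle against stand centre | within about 4 mm |
| Slate top height | 0.055–0.056 m, level |
| Jar from slate middle, lengthwise | about 34 mm, upright |
| Cheese from slate middle, lengthwise | about 33 mm, upright |
| Pot, block and milk bottle | within about 2–3 mm of their starting places |
| Gripper | open and clear of everything |

**What disagreed:**
- **Fingertips:** they sit about 33 mm (shut) to 46 mm (open) higher than the reported TCP, not at it as the description says. My first push therefore passed over the slate without touching it. I measured the offset with the depth cameras and allowed for it in every later grasp and placement.
- **Cameras:** the two views differ by up to about 5 mm on the slate's crosswise position (0.516 against 0.521 m), well inside the 25 mm allowed.

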